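# Shift the drive selector into the marked range

## Robot

A 6-joint arm with a two-finger parallel gripper is mounted at the origin on the work surface. World frame = base frame: x ahead of the robot, y to its left, z up, the work surface at z = 0. Lengths are in m, angles in rad, forces in N, time in s.
With the tool pointing down it reaches from about 0.375 to 0.925 m from the base axis. Payload 5.7 kg.
Tool frame: the origin (TCP) lies on the mounting face of the last link; the fingertips stand 173 mm ahead of it and the grasp point (between the pads) lies 155 mm ahead of it; z points along the fingers, y is the line along which they close (so a half turn about z gives the same grasp; the last joint's range is limited). The gripper opens to 85 mm and grips with 20 to 120 N. Pads are 22 mm wide; open, the fingers measure 114 mm over their backs; the gripper's body (76 mm by 85 mm) begins 54 mm behind the grasp point. The pads swing forward as they close: fully open they stand 13 mm farther back than shut.
Start: joints at [1.21, 0.359, 1.51, -0, 1.272, -0.115], TCP at [0.146, 0.582, 0.405] pointing down, gripper open.
Joint ranges: [-2.97, 2.97], [-1.01, 2.36], [0.21, 2.38], [-0.96, 4.11], [0.2, 2.71], [-2.98, 2.98]. Speed limits (rad/s): [2.39, 2.39, 3.14, 3.14, 3.14, 3.14].

## Interface

Orientations are given as a unit quaternion [x, y, z, w].
In Python, from workcell import sensors, grab_frame, get_calibration, hand_in gives the robot as it stands. The module is installed in compiled form; this text tells all that it offers.
- The arm moves only by the tool drive_tool, never from a script. Its argument "plan" is a list of rows, each a list of 7 numbers: the opening, from -1 (shut) to 1 (fully open), then the shift along the tool's x, y, z scaled (see below), then the turn, a rotation vector about the tool's x, y, z scaled (see below). In form: [[claw, x, y, z, rx, ry, rz], ...]. A call has 1 to 5 rows; each row shifts and turns the commanded pose from where the row before left it, along the tool's axes as they then stand; what a row does not reach is not made up. The controller multiplies each number of a shift by 0.25 m and each number of a turn by 0.15 rad. A row lasts 1/8 s, in which the tool goes at most 62.5 mm and 10.7 degrees, less where a joint would pass 70% of its speed; a pose out of reach is approached as far as the arm can. A call with a number of a shift or a turn outside -1 to 1 is refused whole. A call with a gripper value outside its range is refused whole. The fingers move at their own pace and stop on an object; "force" is the grip in N (left out, the last holds). Time passes only in rows, so rows that do not move let the fingers close. It gives the time, the measured TCP pose, the force, the opening and the grip force at its end, in the units of the state.
- sensors.observe(): the state, without advancing time (a new reading comes with each control period).
- grab_frame(name): name is "side" or "top" or "wrist"; returns the picture (420x560x3 uint8, blue, green, red); there is no depth.
- get_calibration(name): a dict with "intrinsics" (3x3 intrinsics, pixels), "cam_to_world" (4x4, takes a point from camera to world coordinates). Camera axes: x right, y down, z forward; pixel columns grow to the right and rows downward; lengths in m; the calibration is good to about 2 mm. The wrist camera is an equidistant fisheye: a pixel r from the principal point sees the ray r / f radians off the axis. A picture is of the moment at which its call begins: read the wrist's pose just before it. get_calibration takes no time and is no camera call; for the wrist camera it gives the pose at the moment of the call.
- hand_in(): hands the job in; it is judged then, once.
The state is a dict: "time_s": time; "joint_positions": joint angles; "joint_vel": joint speeds; "tau": joint torques, N m; "position": TCP position; "eef_rot": TCP orientation; "ft_force": force on the tool from outside, world axes, zero at the start; "torque": the same for the moment, N m; "gripper_width": finger opening in m; "gripper_force": force on a finger pad.
Only numpy, scipy, OpenCV 4.12 (cv2) and the standard library are available. Lean on these libraries where they do the work, as an engineer would, in place of code of your own. Each camera call takes 0.05 s, during which the arm holds its last target. There are 200 camera calls.

## Task

The drive selector is the wide box whose upright ball-knobbed lever stands in an H-shaped gate. Shift its lever from neutral sideways and then fully forward, away from you, into the forward slot that points at the winged plug, not the one that points at the flat plug, then let go. Leave the other lever, on the narrow box with the straight slot, alone.

Things in the scene. Friction and masses are not known exactly. Their poses are not given: they have to be found in the camera images.
- selector: Drive selector, fixed: dark grey box 200 x 200 mm, 120 high, metal top with an H slot. Origin: centre of its underside; x forward, y left, z up. Slots 18 mm wide for a 10 mm stem: neutral runs along y through the centre; a fore-and-aft slot at each end (y = +-23 mm) reaches 34 mm either side. The stem tilts about a pivot 20 mm above the origin; stiff (1.5 to 3 N at the knob), stays where left.
- shift_knob (a point): Centre of the 32 mm black ball on the selector's lever, 180 mm from the pivot (200 mm above the bench when upright). In the selector's frame: x = 0 in neutral (+-7 mm play), where it starts near the middle; y = +-43 mm (+-7 mm play) in line with the left or right slot; x about +50 mm when fully forward, there about 13 mm lower, as it moves on a sphere about the pivot.
- wing_plug: Winged dark steel plug fixed on the selector: disc 26 mm across, 4 mm thick, with an upright bar 32 mm long along y, 8 mm thick, top 16 mm above the panel. Origin: centre of its underside, 120 mm above the bench, 72 mm forward of the panel's centre and 43 mm left or right, straight beyond the slot to use. Axes as the selector's. A flat disc of the same size stands at the other side.
- feed_knob (a point): Centre of the 32 mm black ball knob of the other lever, to be left alone: about 180 mm above the bench, on a narrow dark grey box 160 x 90 mm, 100 mm high, with one straight slot along its length.

How it is judged:
By the outcome, as a careful person would: the job done as asked, in the order asked, and still so for the second after the job is handed in, with the robot touching nothing.
It also fails if it takes over 32 s, if anything falls off the work surface, if the arm or the gripper's body presses on something with over 40 N, if the wrist force passes 120 N, or if a joint passes its speed limit or range.

## Working session

There is one attempt and no reset: what is moved stays moved. The work goes in short steps, Python scripts to look and compute and a tool call to move; the robot and the scene stay as the last step left them, time stands still between calls to the robot, and variables do not carry over. Pictures are saved under pics/ and viewed, at most 10 in all, crops included, and the job is handed in when it is done.

Besides the shell and the picture viewer there is one more tool, called by a JSON object that holds its "fn" and its "kwargs", one argument or row to a line. drive_tool: Moves the arm, as the interface text tells. Shifts and turns lie within -1 to 1; 1 stands for 0.25 m of shift or 0.15 rad of turn. Its arguments: {"type":"object","properties":{"plan":{"type":"array","items":{"type":"array","items":{"type":"number","minimum":-1,"maximum":1}}},"force":{"type":"number"}},"required":["plan"]}

```bash
mkdir -p pics; python3 - <<'E'
from workcell import *
import cv2,numpy as np
for n in("side","top"):
    cv2.imwrite(f"pics/{n}.png",grab_frame(n)); c=get_calibration(n); print(n,np.round(c["intrinsics"],1).tolist(),np.round(c["cam_to_world"],3).tolist())
print(sensors.observe())
E
```

```text
side [[523.6, 0.0, 277.1], [0.0, 523.6, 211.8], [0.0, 0.0, 1.0]] [[0.79, -0.357, 0.499, 0.163], [-0.613, -0.458, 0.644, -0.557], [-0.001, -0.815, -0.58, 0.636], [0.0, 0.0, 0.0, 1.0]]
top [[543.2, 0.0, 275.2], [0.0, 543.2, 197.2], [0.0, 0.0, 1.0]] [[0.021, -0.997, 0.076, 0.49], [-1.0, -0.021, 0.007, -0.004], [-0.005, -0.076, -0.997, 1.177], [0.0, 0.0, 0.0, 1.0]]
{'time_s': 0.1, 'joint_positions': array([ 1.20991873e+00,  3.59471657e-01,  1.51132468e+00,  1.70467132e-05,
        1.27250659e+00, -1.15116479e-01]), 'joint_vel': array([-0.00156278, -0.00177424, -0.00349388,  0.0012273 ,  0.00013361,
       -0.00126984]), 'tau': array([ 2.97980969e-04, -5.28653741e+01, -2.79350942e+01,  5.92696324e-05,
        4.89196813e-03, -6.15670544e-06]), 'position': array([0.14587686, 0.58166651, 0.40391418]), 'eef_rot': array([ 1.22574000e-01,  9.92459008e-01, -8.29112063e-04, -2.09519368e-04]), 'ft_force': array([-1.10344077,  0.3439029 ,  0.64085455]), 'torque': array([-0.0139975 ,  0.03438455,  0.02173749]), 'gripper_force': 0.0, 'gripper_width': 0.08536878867159774}
```

View pics/top.png

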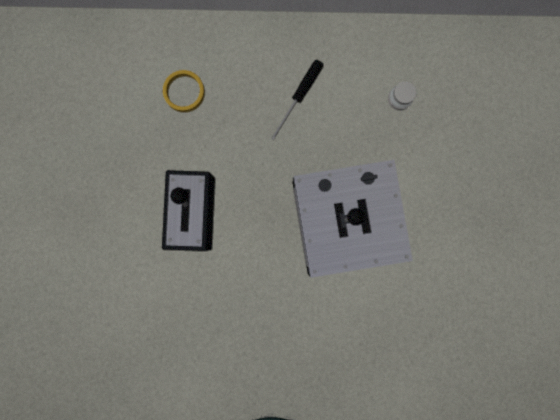

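View pics/side.png

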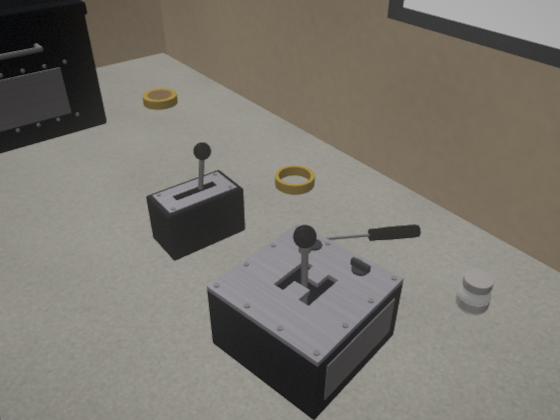

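The top view shows the selector with its panel corners near (294,179), (392,163), (409,259) and (309,275). The winged plug is at (369,178) on the right, the flat plug at (325,185), and the knob at about (356,217). The feed box is on the left at (188,210). The side view agrees: the winged plug is at (360,265) and the knob at (305,237).

```bash
python3 - <<'E'
import cv2,numpy as np
a=cv2.imread("pics/top.png")[150:290,280:425]; a=cv2.convertScaleAbs(cv2.resize(a,None,fx=4,fy=4,interpolation=cv2.INTER_CUBIC),alpha=1.7,beta=20)
cv2.imwrite("pics/topc.png",a)
E
cat >h.py <<'E'
from workcell import *
import numpy as np
def ray(n,u,v):
    c=get_calibration(n);K=np.array(c["intrinsics"]);T=np.array(c["cam_to_world"])
    d=T[:3,:3]@np.linalg.solve(K,[u,v,1]);return T[:3,3],d
def atz(n,u,v,z):
    o,d=ray(n,u,v);return o+d*(z-o[2])/d[2]
def proj(n,p):
    c=get_calibration(n);K=np.array(c["intrinsics"]);T=np.array(c["cam_to_world"])
    q=K@(T[:3,:3].T@(np.array(p)-T[:3,3]));return q[:2]/q[2]
E
```

```text
(no output)
```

View pics/topc.png

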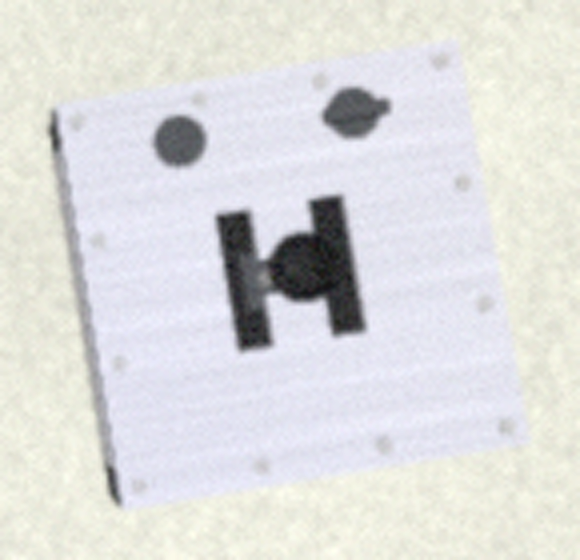

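```bash
python3 - <<'E'
from h import *
f=lambda x,y:(280+(x+.5)/4-.5,150+(y+.5)/4-.5)
C=[atz("top",*f(*p),.12) for p in[(54,107),(458,40),(526,440),(122,508)]]
c=np.mean(C,0);print("corners",np.round(C,3).tolist(),c,[np.linalg.norm(C[i]-C[i-1]) for i in range(4)])
fw=C[0]+C[1]-C[2]-C[3];yaw=np.arctan2(fw[1],fw[0]);print("yaw",np.degrees(yaw))
R=np.array([[np.cos(yaw),-np.sin(yaw)],[np.sin(yaw),np.cos(yaw)]])
for n,p,z in[("wing",(352,112),.13),("flat",(180,141),.124),("knob",(303,266),.2)]:
    P=atz("top",*f(*p),z);print(n,P,R.T@(P-c)[:2])
K=atz("side",305,236.5,.2);print("knob side",K,R.T@(K-c)[:2])
print("feed",atz("top",179,196,.18))
for l in[(0,0),(0,-.043),(.05,-.043),(.052,-.043)]:
    p=c[:2]+R@l; print(l,p, .02+np.sqrt(.18**2-l[0]**2-l[1]**2)+.155)
s=sensors.observe();print(s["position"])
E
```

```text
corners [[0.612, -0.031, 0.12], [0.649, -0.228, 0.12], [0.455, -0.262, 0.12], [0.418, -0.068, 0.12]] [ 0.53369821 -0.14736122  0.12      ] [np.float64(0.19731072397061036), np.float64(0.20075878498755192), np.float64(0.19712383961000338), np.float64(0.1980287229472987)]
yaw 10.25914380261115
wing [ 0.61157521 -0.17522551  0.13      ] [ 0.07166929 -0.04128875]
flat [ 0.59632827 -0.09268359  0.124     ] [0.07136687 0.04264901]
knob [ 0.53338854 -0.14238703  0.2       ] [0.00058119 0.00494981]
knob side [ 0.53224783 -0.14165596  0.2       ] [-0.00041107  0.00587236]
feed [0.56448774 0.18000079 0.18      ]
(0, 0) [ 0.53369821 -0.14736122] 0.355
(0, -0.043) [ 0.54135653 -0.18967375] 0.3497884435539146
(0.05, -0.043) [ 0.59055715 -0.18076872] 0.3424843276250049
(0.052, -0.043) [ 0.59252517 -0.18041252] 0.3418742041179523
[0.14587686 0.58166651 0.40391418]
```

{"fn": "drive_tool", "kwargs": {
  "plan": [
    [1, 0, 0, 0, 0, 0, -0.944],
    [1, 0, 0, 0, 0, 0, -0.944],
    [1, 0, 0, 0, 0, 0, -0.944],
    [1, 0, 0, 0, 0, 0, 0],
    [1, -0.063, -0.195, 0, 0, 0, 0]
  ],
  "force": 25
}}

```text
time_s: 0.72
position: [0.1698, 0.5384, 0.4045]
eef_rot: [-0.089, 0.996, 0.001, 0.0]
ft_force: [-0.3, -1.9, 0.1]
gripper_width: 0.0852
gripper_force: 0.0
```

{"fn": "drive_tool", "kwargs": {
  "plan": [
    [1, -0.063, -0.195, 0, 0, 0, 0],
    [1, -0.063, -0.195, 0, 0, 0, 0],
    [1, -0.063, -0.195, 0, 0, 0, 0],
    [1, -0.063, -0.195, 0, 0, 0, 0],
    [1, -0.063, -0.195, 0, 0, 0, 0]
  ]
}}

```text
time_s: 1.35
position: [0.2915, 0.3095, 0.4047]
eef_rot: [-0.088, 0.996, 0.0, 0.0]
ft_force: [1.1, -0.1, 0.9]
gripper_width: 0.0854
gripper_force: 0.0
```

{"fn": "drive_tool", "kwargs": {
  "plan": [
    [1, -0.063, -0.195, 0, 0, 0, 0],
    [1, -0.063, -0.195, 0, 0, 0, 0],
    [1, -0.063, -0.195, 0, 0, 0, 0],
    [1, -0.063, -0.195, 0, 0, 0, 0],
    [1, -0.063, -0.195, 0, 0, 0, 0]
  ]
}}

```text
time_s: 1.98
position: [0.4125, 0.0835, 0.4048]
eef_rot: [-0.088, 0.996, 0.0, 0.0]
ft_force: [0.8, 0.5, 0.5]
gripper_width: 0.085
gripper_force: 0.0
```

{"fn": "drive_tool", "kwargs": {
  "plan": [
    [1, -0.063, -0.195, 0, 0, 0, 0],
    [1, -0.063, -0.195, 0, 0, 0, 0],
    [1, -0.063, -0.195, 0, 0, 0, 0],
    [1, -0.063, -0.195, 0, 0, 0, 0],
    [1, 0, 0, 0, 0, 0, 0]
  ]
}}

```text
time_s: 2.6
position: [0.5104, -0.0986, 0.4047]
eef_rot: [-0.086, 0.996, -0.001, 0.001]
ft_force: [-0.1, 0.1, -0.2]
gripper_width: 0.0849
gripper_force: 0.0
```

{"fn": "drive_tool", "kwargs": {
  "plan": [
    [1, -0.03, -0.1, 0, 0, 0, 0],
    [1, -0.028, -0.087, 0, 0, 0, 0],
    [1, 0, 0, 0, 0, 0, 0]
  ]
}}

```text
time_s: 2.98
position: [0.5322, -0.1403, 0.4048]
eef_rot: [-0.089, 0.996, -0.0, 0.0]
ft_force: [-0.0, 0.9, -0.1]
gripper_width: 0.0852
gripper_force: 0.0
```

```bash
python3 - <<'E'
from h import *
import cv2
s=sensors.observe();print(s["position"],s["eef_rot"])
cv2.imwrite("pics/w1.png",np.hstack([grab_frame("side")[120:400,150:430],grab_frame("wrist")[70:350,140:420]]))
E
```

```text
[ 0.53224257 -0.14028507  0.40482835] [-8.86170966e-02  9.96065584e-01 -4.18651969e-04  4.31767981e-04]
```

View pics/w1.png

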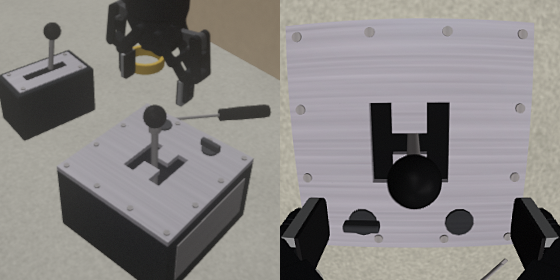

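The fingers straddle the knob: in the side half, the fingertips are centred at (157,82) above the ball at (154,116). Next I go down and grip.

{"fn": "drive_tool", "kwargs": {
  "plan": [
    [1, 0, 0, 0.11, 0, 0, 0],
    [1, 0, 0, 0.11, 0, 0, 0],
    [1, 0, 0, 0, 0, 0, 0],
    [-1, 0, 0, 0, 0, 0, 0],
    [-1, 0, 0, 0, 0, 0, 0]
  ],
  "force": 25
}}

```text
time_s: 3.7
position: [0.5318, -0.139, 0.3511]
eef_rot: [-0.089, 0.996, -0.001, 0.001]
ft_force: [-0.5, -1.0, 0.4]
gripper_width: 0.0515
gripper_force: 0.0
```

{"fn": "drive_tool", "kwargs": {
  "plan": [
    [-1, 0, 0, 0, 0, 0, 0],
    [-1, 0, 0, 0, 0, 0, 0],
    [-1, 0, 0, 0, 0, 0, 0],
    [-1, 0, 0, 0, 0, 0, 0],
    [-1, 0, 0, 0, 0, 0, 0]
  ]
}}

```text
time_s: 4.32
position: [0.5318, -0.1392, 0.3508]
eef_rot: [-0.089, 0.996, -0.001, 0.001]
ft_force: [-0.1, 0.1, 6.5]
gripper_width: 0.0302
gripper_force: 24.4
```

{"fn": "drive_tool", "kwargs": {
  "plan": [
    [-1, 0, -0.053, 0.004, 0, 0, 0],
    [-1, 0, -0.053, 0.004, 0, 0, 0],
    [-1, 0, -0.053, 0.008, 0, 0, 0],
    [-1, 0, -0.053, 0.012, 0, 0, 0],
    [-1, 0, 0, 0, 0, 0, 0]
  ]
}}

```text
time_s: 4.95
position: [0.5408, -0.1923, 0.342]
eef_rot: [-0.089, 0.996, -0.0, -0.0]
ft_force: [1.5, 0.4, -2.3]
gripper_width: 0.0304
gripper_force: 25.4
```

```bash
cat >>h.py <<'E'
def loc(p):
    t=np.radians(10.26);d=np.array(p[:2])-[.5337,-.1474];return np.array([[np.cos(t),np.sin(t)],[-np.sin(t),np.cos(t)]])@d
E
python3 - <<'E'
from h import *
import cv2
s=sensors.observe();print(s["position"],loc(s["position"]),s["ft_force"],s["gripper_width"])
cv2.imwrite("pics/w2.png",np.hstack([grab_frame("side")[120:400,150:430],grab_frame("wrist")[70:350,140:420]]))
E
```

```text
[ 0.54081331 -0.19229027  0.34196219] [-0.00099608 -0.04543945] [ 1.50045276  0.40632312 -2.31527401] 0.030443194503039655
```

View pics/w2.png

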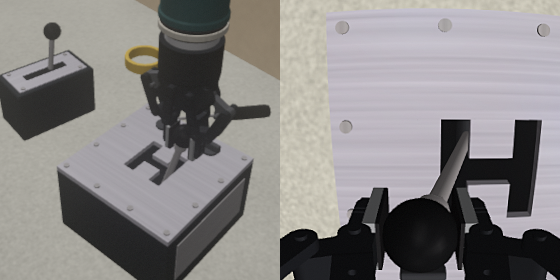

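The stem leans to the right and lies in the right-hand slot, the side with the winged plug. Next I push forward.

{"fn": "drive_tool", "kwargs": {
  "plan": [
    [-1, -0.05, 0, 0.002, 0, 0, 0],
    [-1, -0.05, 0, 0.005, 0, 0, 0],
    [-1, -0.05, 0, 0.008, 0, 0, 0],
    [-1, -0.05, 0, 0.011, 0, 0, 0],
    [-1, 0, 0, 0, 0, 0, 0]
  ]
}}

```text
time_s: 5.68
position: [0.5907, -0.1816, 0.3356]
eef_rot: [-0.09, 0.996, 0.0, -0.0]
ft_force: [-1.1, 2.5, -3.2]
gripper_width: 0.0305
gripper_force: 25.4
```

```bash
python3 - <<'E'
from h import *
import cv2
s=sensors.observe();print(s["position"],loc(s["position"]),s["ft_force"],s["gripper_width"])
cv2.imwrite("pics/w3.png",np.hstack([grab_frame("side")[120:400,150:430],grab_frame("wrist")[70:350,140:420]]))
E
```

```text
[ 0.5906928  -0.1816336   0.33563994] [ 0.04998393 -0.04383748] [-1.1477012   2.51680666 -3.23145698] 0.030469448436497525
```

View pics/w3.png

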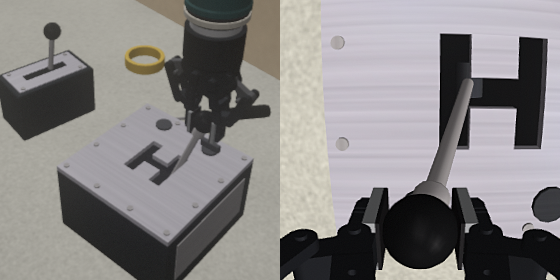

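The knob is at x = 50 mm with no stop reaction yet, so I push a little more until it meets the stop.

{"fn": "drive_tool", "kwargs": {
  "plan": [
    [-1, -0.012, 0, 0.003, 0, 0, 0],
    [-1, 0, 0, 0, 0, 0, 0]
  ]
}}

```text
time_s: 6.02
position: [0.5919, -0.1816, 0.3353]
eef_rot: [-0.089, 0.996, 0.0, -0.001]
ft_force: [-5.5, 1.6, -0.1]
gripper_width: 0.0302
gripper_force: 25.5
```

{"fn": "drive_tool", "kwargs": {
  "plan": [
    [-1, -0.012, 0, 0.003, 0, 0, 0],
    [-1, 0, 0, 0, 0, 0, 0]
  ]
}}

```text
time_s: 6.28
position: [0.5937, -0.1814, 0.3349]
eef_rot: [-0.089, 0.996, 0.0, -0.003]
ft_force: [-11.2, 0.9, 3.7]
gripper_width: 0.0302
gripper_force: 25.7
```

The force has risen to 11 N, so the knob is at the stop. I release and lift.

{"fn": "drive_tool", "kwargs": {
  "plan": [
    [1, 0, 0, 0, 0, 0, 0],
    [1, 0, 0, 0, 0, 0, 0],
    [1, 0, 0, 0, 0, 0, 0],
    [1, 0, 0, 0, 0, 0, 0],
    [1, 0, 0, 0, 0, 0, 0]
  ]
}}

```text
time_s: 6.9
position: [0.5959, -0.1812, 0.3348]
eef_rot: [-0.089, 0.996, -0.0, 0.0]
ft_force: [-0.3, -0.3, 0.6]
gripper_width: 0.0853
gripper_force: 0.0
```

{"fn": "drive_tool", "kwargs": {
  "plan": [
    [1, 0, 0, -0.1, 0, 0, 0],
    [1, 0, 0, -0.15, 0, 0, 0],
    [1, 0, 0, -0.15, 0, 0, 0],
    [1, 0, 0, 0, 0, 0, 0],
    [1, 0, 0, 0, 0, 0, 0]
  ]
}}

```text
time_s: 7.52
position: [0.5955, -0.181, 0.4342]
eef_rot: [-0.089, 0.996, 0.0, -0.0]
ft_force: [-0.3, 0.5, -0.4]
gripper_width: 0.0855
gripper_force: 0.0
```

```bash
python3 - <<'E'
from h import *
import cv2
s=sensors.observe();print(s["position"],s["ft_force"],s["gripper_width"],s["time_s"])
cv2.imwrite("pics/w4.png",np.hstack([grab_frame("side")[120:400,150:430],grab_frame("wrist")[70:350,140:420]]))
c,t=np.array([.5337,-.1474]),np.radians(10.26)
for l in[(.05,-.043,.187)]:
    p=[c[0]+np.cos(t)*l[0]-np.sin(t)*l[1],c[1]+np.sin(t)*l[0]+np.cos(t)*l[1],l[2]];print(proj("side",p)-[150,120])
E
```

```text
[ 0.59552653 -0.18099595  0.43416995] [-0.27981444  0.48207212 -0.36432453] 0.08545102679913125 7.525
[205.84171833 121.75492868]
```

View pics/w4.png

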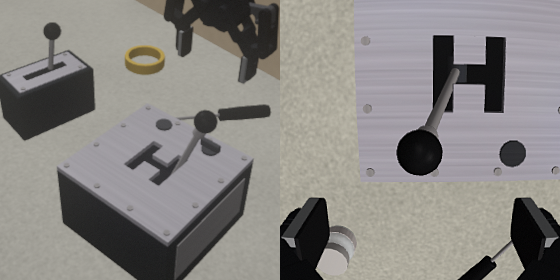

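The knob rests at (205,121) in the crop. Fully forward on the winged side projects to (205.8,121.8), so it matches. The gripper is clear and the feed lever is untouched.

```bash
python3 -c "
from workcell import *
print(hand_in())"
```

```text
the job is handed in; nothing more can be done
None
```

The drive selector's lever is fully forward in the slot that points at the winged plug and has been let go; I didn't touch the other lever, and the job is handed in.

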